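# Release the latched key on the manikin's sound box

## Task

One of the four identical push keys on the newborn manikin's sound box has been left latched down and its sound is still playing. With the fingertips, tap all four keys lightly one after another, from the leftmost to the rightmost as seen from the robot, to feel which one is down, without pushing any raised key in until it catches and without releasing the latched one yet. Then press the latched key through its catch and let it spring up, so that all four keys stand raised, and leave the mask, the bulb and the bottle where they are.

Things in the scene. Friction and masses are not known exactly. Their poses are not given: they have to be found in the camera images.
- sound_box: Light grey box, fixed, 150 mm (its x) by 280 mm (y), dark top panel at 55 mm. Origin on the table under its centre; x points away from the robot, within 20 degrees; y along the key row, to the robot's left. Key centres at x = -30 mm, y = +78, +26, -26, -78 mm, leftmost first. Behind the row: speaker slots, lamp, a knob 11 mm high (not used); on the far side a handle out to 95 mm.
- unit_a: Mount of one of the four identical keys, inside the box, with its cap (a to d stand in another order at every start). Origin at table level under the key's middle, axes as the box's. Raised key: yields from 2 N, 0.9 N more per mm (4 mm at 5.7 N); must not go in over 4.5 mm; latches from 5.3 mm. Latched key: firm below 4.8 N; its catch opens about 2 mm deeper, at 7 N.
- unit_b: Mount of one of the four identical keys, inside the box, with its cap (a to d stand in another order at every start). Origin at table level under the key's middle, axes as the box's. Raised key: yields from 2 N, 0.9 N more per mm (4 mm at 5.7 N); must not go in over 4.5 mm; latches from 5.3 mm. Latched key: firm below 4.8 N; its catch opens about 2 mm deeper, at 7 N.
- unit_c: Mount of one of the four identical keys, inside the box, with its cap (a to d stand in another order at every start). Origin at table level under the key's middle, axes as the box's. Raised key: yields from 2 N, 0.9 N more per mm (4 mm at 5.7 N); must not go in over 4.5 mm; latches from 5.3 mm. Latched key: firm below 4.8 N; its catch opens about 2 mm deeper, at 7 N.
- unit_d: Mount of one of the four identical keys, inside the box, with its cap (a to d stand in another order at every start). Origin at table level under the key's middle, axes as the box's. Raised key: yields from 2 N, 0.9 N more per mm (4 mm at 5.7 N); must not go in over 4.5 mm; latches from 5.3 mm. Latched key: firm below 4.8 N; its catch opens about 2 mm deeper, at 7 N.
- key_a_top (a point): Centre of the top face of unit a's ivory cap, 24 by 24 mm, 28 mm clear to the next. It moves straight down. Height above the table: raised 69 mm (14 mm above the panel), latched 66 mm, pushed to its end 63.0 to 63.8 mm. Let go after a full press, the latched key rises to the others' level within 0.3 s; another full press would latch it again.
- key_b_top (a point): Centre of the top face of unit b's ivory cap, 24 by 24 mm, 28 mm clear to the next. It moves straight down. Height above the table: raised 69 mm (14 mm above the panel), latched 66 mm, pushed to its end 63.0 to 63.8 mm. Let go after a full press, the latched key rises to the others' level within 0.3 s; another full press would latch it again.
- key_c_top (a point): Centre of the top face of unit c's ivory cap, 24 by 24 mm, 28 mm clear to the next. It moves straight down. Height above the table: raised 69 mm (14 mm above the panel), latched 66 mm, pushed to its end 63.0 to 63.8 mm. Let go after a full press, the latched key rises to the others' level within 0.3 s; another full press would latch it again.
- key_d_top (a point): Centre of the top face of unit d's ivory cap, 24 by 24 mm, 28 mm clear to the next. It moves straight down. Height above the table: raised 69 mm (14 mm above the panel), latched 66 mm, pushed to its end 63.0 to 63.8 mm. Let go after a full press, the latched key rises to the others' level within 0.3 s; another full press would latch it again.
- face_mask: Loose round silicone face mask, pale blue-green, 66 mm across and 48 mm high, standing on its rim behind the box. Origin under its centre.
- suction_bulb: Loose blue suction bulb, 56 mm across and 106 mm high with a pointed top, standing behind the box. Origin under its centre.
- rub_bottle: Loose clear bottle with a blue cap, 44 mm across and 105 mm high, standing at the right end of the box. Origin under its centre.
Mind the look-alikes: they are no part of the job. Leave any orange or yellow look-alike of the face_mask alone.

How it is judged:
On the way, in this order (a step that is already met when the one before it is completed fails the run):
1. the leftmost key is tapped with the fingers (more than 0.5 N) (((contact force between the fingers and unit_a above 0.5 N and y of unit_a in the frame of sound_box between 0.058 and 0.098 m) or (contact force between the fingers and unit_b above 0.5 N and y of unit_b in the frame of sound_box between 0.058 and 0.098 m) or (contact force between the fingers and unit_c above 0.5 N and y of unit_c in the frame of sound_box between 0.058 and 0.098 m) or (contact force between the fingers and unit_d above 0.5 N and y of unit_d in the frame of sound_box between 0.058 and 0.098 m))), for 0.03 s.
2. the second key is tapped with the fingers (more than 0.5 N) (((contact force between the fingers and unit_a above 0.5 N and y of unit_a in the frame of sound_box between 0.006 and 0.046 m) or (contact force between the fingers and unit_b above 0.5 N and y of unit_b in the frame of sound_box between 0.006 and 0.046 m) or (contact force between the fingers and unit_c above 0.5 N and y of unit_c in the frame of sound_box between 0.006 and 0.046 m) or (contact force between the fingers and unit_d above 0.5 N and y of unit_d in the frame of sound_box between 0.006 and 0.046 m))), for 0.03 s.
3. the third key is tapped with the fingers (more than 0.5 N) (((contact force between the fingers and unit_a above 0.5 N and y of unit_a in the frame of sound_box between -0.046 and -0.006 m) or (contact force between the fingers and unit_b above 0.5 N and y of unit_b in the frame of sound_box between -0.046 and -0.006 m) or (contact force between the fingers and unit_c above 0.5 N and y of unit_c in the frame of sound_box between -0.046 and -0.006 m) or (contact force between the fingers and unit_d above 0.5 N and y of unit_d in the frame of sound_box between -0.046 and -0.006 m))), for 0.03 s.
4. the rightmost key is tapped with the fingers (more than 0.5 N), the latched key being still down (((contact force between the fingers and unit_a above 0.5 N and y of unit_a in the frame of sound_box between -0.098 and -0.058 m) or (contact force between the fingers and unit_b above 0.5 N and y of unit_b in the frame of sound_box between -0.098 and -0.058 m) or (contact force between the fingers and unit_c above 0.5 N and y of unit_c in the frame of sound_box between -0.098 and -0.058 m) or (contact force between the fingers and unit_d above 0.5 N and y of unit_d in the frame of sound_box between -0.098 and -0.058 m)) and ((z of key_a_top in the frame of unit_a below 0.0665 m and distance of key_a_top from where it was at the start of the episode below 0.0023 m) or (z of key_b_top in the frame of unit_b below 0.0665 m and distance of key_b_top from where it was at the start of the episode below 0.0023 m) or (z of key_c_top in the frame of unit_c below 0.0665 m and distance of key_c_top from where it was at the start of the episode below 0.0023 m) or (z of key_d_top in the frame of unit_d below 0.0665 m and distance of key_d_top from where it was at the start of the episode below 0.0023 m))), for 0.03 s.
5. then the key that was latched at the start is pressed down, more than 4.6 mm below the raised level (((z of key_a_top in the frame of unit_a below 0.0644 m and distance of key_a_top from where it was at the start of the episode below 0.0031 m) or (z of key_b_top in the frame of unit_b below 0.0644 m and distance of key_b_top from where it was at the start of the episode below 0.0031 m) or (z of key_c_top in the frame of unit_c below 0.0644 m and distance of key_c_top from where it was at the start of the episode below 0.0031 m) or (z of key_d_top in the frame of unit_d below 0.0644 m and distance of key_d_top from where it was at the start of the episode below 0.0031 m))), for 0.03 s.
At the end, for the whole second after the job is handed in: All four keys stand raised, each within 1 mm of its top position; the mask, the bulb and the bottle stand upright, within 30 mm of where they were (z of key_a_top in the frame of unit_a above 0.068 m and z of key_b_top in the frame of unit_b above 0.068 m and z of key_c_top in the frame of unit_c above 0.068 m and z of key_d_top in the frame of unit_d above 0.068 m and distance of each of face_mask, suction_bulb, rub_bottle from where it was at the start of the episode below 0.03 m and angle between each of face_mask, suction_bulb, rub_bottle's own z axis and vertical below 0.3 rad); the robot touches nothing.
It fails at once if a key that was raised at the start is pushed in more than 4.5 mm ((z of key_a_top in the frame of unit_a below 0.0645 m and distance of key_a_top from where it was at the start of the episode above 0.0038 m) or (z of key_b_top in the frame of unit_b below 0.0645 m and distance of key_b_top from where it was at the start of the episode above 0.0038 m) or (z of key_c_top in the frame of unit_c below 0.0645 m and distance of key_c_top from where it was at the start of the episode above 0.0038 m) or (z of key_d_top in the frame of unit_d below 0.0645 m and distance of key_d_top from where it was at the start of the episode above 0.0038 m)).
It fails at once if the face mask is lifted, tipped over or moved more than 30 mm (distance of face_mask from where it was at the start of the episode above 0.03 m or angle between face_mask's own z axis and vertical above 0.6 rad).
It fails at once if the suction bulb is lifted, tipped over or moved more than 30 mm (distance of suction_bulb from where it was at the start of the episode above 0.03 m or angle between suction_bulb's own z axis and vertical above 0.6 rad).
It fails at once if the hand-rub bottle is lifted, tipped over or moved more than 30 mm (distance of rub_bottle from where it was at the start of the episode above 0.03 m or angle between rub_bottle's own z axis and vertical above 0.6 rad).
It also fails if it takes over 51 s, if anything falls off the work surface, if the arm or the gripper's body presses on something with over 40 N, if the wrist force passes 120 N, or if a joint passes its speed limit or range.

## Robot

A 7-joint arm with a two-finger parallel gripper is mounted at the origin on the work surface. World frame = base frame: x ahead of the robot, y to its left, z up, the work surface at z = 0. Lengths are in m, angles in rad, forces in N, time in s.
With the tool pointing down it reaches from about 0.425 to 0.925 m from the base axis. Payload 6.8 kg.
Tool frame: the origin (TCP) lies midway between the tips of the shut fingers; the grasp point (between the pads) lies 19 mm behind it; z points along the fingers, y is the line along which they close (so a half turn about z gives the same grasp; the last joint's range is limited). The gripper opens to 85 mm and grips with 20 to 120 N. Pads are 22 mm wide; open, the fingers measure 114 mm over their backs; the gripper's body (76 mm by 85 mm) begins 54 mm behind the grasp point. The pads swing forward as they close: fully open they stand 13 mm farther back than shut.
Start: joints at [1.022, 0.477, 0.022, 1.555, -0.011, 1.109, -0.083], TCP at [0.288, -0.61, 0.231] pointing down, gripper open.
Joint ranges: [-2.96, 2.96], [-0.34, 2.1], [-1.41, 1.46], [0.24, 2.44], [-1.37, 4.51], [0.17, 1.92], [-2.96, 2.96]. Speed limits (rad/s): [2.39, 2.39, 3.14, 3.14, 3.14, 3.14, 3.14].

## Interface

Orientations are given as a rotation vector (axis times angle).
In Python, from bench import r gives the robot as it stands. The module is installed in compiled form; this text tells all that it offers.
- The arm moves only by the tool apply_moves, never from a script. Its argument "rows" is a list of rows, each a list of 6 numbers: the shift along the tool's x, y, z scaled (see below), then the turn, a rotation vector about the tool's x, y, z scaled (see below). A call has 1 to 5 rows; each row is the pose to reach, as a shift and turn from the pose commanded when the call began, along the tool's axes at that moment; what a row does not reach only later rows make up. The controller multiplies each number of a shift by 0.25 m and each number of a turn by 90 degrees. A row lasts 1/8 s, in which the tool goes at most 62.5 mm and 10.7 degrees, less where a joint would pass 70% of its speed; a pose out of reach is approached as far as the arm can. A call with a number of a shift or a turn outside -1 to 1 is refused whole. A call with a gripper value outside its range is refused whole. "claw" is the opening, from 0 (shut) to 1 (fully open), set as the call begins (left out, the last holds). The fingers move at their own pace and stop on an object; "newtons" is the grip in N (left out, the last holds). Time passes only in rows, so rows that repeat a pose let the fingers close. It gives the time, the measured TCP pose, the force, the opening and the grip force at its end, in the units of the state.
- r.get_obs(): the state, without advancing time (a new reading comes with each control period).
- r.grab_frame(name): name is "side" or "top" or "wrist"; returns a dict with "pixels" (400x640x3 uint8, red, green, blue), "intrinsics" (3x3 intrinsics, pixels), "dist" ([k1, k2, p1, p2, k3] as OpenCV has them; the pictures are not rectified), "eye" and "attitude" of the camera in the world. Camera axes: x right, y up, looking along -z (the intrinsics and any distortion apply to the point x, -y, -z); pixel columns grow to the right and rows downward; lengths in m; the calibration is good to about 2 mm. A picture is of the moment at which its call begins. There is no depth.
- r.hand_in(): hands the job in; it is judged then, once.
Trained networks look in a picture, given as the dict that the camera call returned (one of the last four; its "shot" number tells which), for a name from the list of things; names that differ only in an ending like _2 or _b are one class to them, and where a whole thing is asked for, a point or a joint stands for the part that bears it (a point fixed in the world has none). Each returns a list of dicts, best first, with "conf" (0 to 1); they miss things now and then, are a little off and sometimes report something else, mostly with a low value. They report only what shows in the picture. A call takes as long as a camera call. They do not tell look-alikes from the thing itself.
- r.search_frame(picture, thing): "rect" ([left, top, width, height] in pixels, round what is visible of it).
- r.outline_of(picture, thing): "pixels" (400x640 bool, what is visible of it) and "rect" ([left, top, width, height] in pixels, round what is visible of it).
- r.landmark_of(picture, thing): "point" ([column, row] in pixels: a listed point, or the origin of a listed thing).
The state is a dict: "clock": time; "joints": joint angles; "qvel": joint speeds; "tau": joint torques, N m; "tcp_pos": TCP position; "orientation": TCP orientation; "contact_force": force on the tool from outside, world axes, zero at the start; "moment": the same for the moment, N m; "grip_width": finger opening in m; "gripper_force": force on a finger pad.
Only numpy, scipy, OpenCV 4.12 (cv2) and the standard library are available. Lean on these libraries where they do the work, as an engineer would, in place of code of your own. Each camera call takes 0.05 s, during which the arm holds its last target. There are 200 camera calls.

## Working session

There is one attempt and no reset: what is moved stays moved. The work goes in short steps, Python scripts to look and compute and a tool call to move; the robot and the scene stay as the last step left them, time stands still between calls to the robot, and variables do not carry over. Pictures are saved under pics/ and viewed, at most 10 in all, crops included, and the job is handed in when it is done.

Besides the shell and the picture viewer there is one more tool, called after "Call:" as name([rows], argument=value, ...), one row to a line, values as JSON. apply_moves: Moves the arm, as the interface text tells. Its arguments: {"type":"object","properties":{"rows":{"type":"array","items":{"type":"array","items":{"type":"number"}}},"claw":{"type":"number"},"newtons":{"type":"number"}},"required":["rows"]}

```bash
mkdir -p pics; python3 - <<'E'
from bench import r
import cv2,numpy as np
o=r.get_obs();print({k:np.round(v,4).tolist() for k,v in o.items()})
for n in("top","side"):
    f=r.grab_frame(n);cv2.imwrite(f"pics/{n}0.png",f["pixels"][:,:,::-1])
    print(n,f["intrinsics"],f["dist"],f["eye"],f["attitude"])
    for t in("sound_box","key_a_top","unit_a","face_mask","suction_bulb","rub_bottle"):
        print(t,[(np.round(d["point"],1).tolist(),round(d["conf"],2)) for d in r.landmark_of(f,t)][:6])
E
```

```text
{'clock': 0.0, 'joints': [1.0219, 0.4778, 0.0223, 1.5565, -0.0115, 1.1093, -0.0831], 'qvel': [-0.0007, -0.0008, 0.0016, -0.0001, 0.001, -0.0016, 0.0024], 'tau': [0.0004, -59.6448, 1.6079, -28.1192, 0.0123, 0.0095, 0.0], 'tcp_pos': [0.2877, -0.6099, 0.2303], 'orientation': [-3.0639, -0.6865, 0.0008], 'contact_force': [0.7026, 0.5857, -0.9948], 'moment': [0.0125, 0.0004, 0.0125], 'gripper_force': 0.0, 'grip_width': 0.0856}
top [[464.25512535   0.         315.80483703]
 [  0.         464.25512535 201.09611816]
 [  0.           0.           1.        ]] [-0.09457192  0.          0.          0.          0.        ] [ 0.40638766 -0.01764265  1.1431478 ] [ 0.15841018 -0.12389641 -1.54793637]
sound_box [([301.7, 235.0], 0.88), ([293.8, 251.7], 0.51)]
key_a_top [([268.3, 247.6], 0.48)]
unit_a [([273.2, 245.5], 0.67), ([337.1, 249.1], 0.64), ([294.6, 249.5], 0.51), ([313.6, 248.8], 0.47)]
face_mask [([286.9, 141.0], 0.85), ([270.0, 182.1], 0.69), ([220.6, 177.3], 0.6)]
suction_bulb [([342.0, 170.1], 0.6)]
rub_bottle [([387.2, 223.2], 0.56), ([272.3, 251.7], 0.36)]
side [[457.37220497   0.         321.46905844]
 [  0.         457.37220497 203.58081871]
 [  0.           0.           1.        ]] [-0.01719983  0.          0.          0.          0.        ] [ 0.26293192 -0.43489221  0.68338085] [ 0.71691075 -0.2452153  -0.66445183]
sound_box [([275.2, 238.5], 0.85), ([289.8, 249.1], 0.58)]
key_a_top [([232.8, 206.1], 0.58)]
unit_a []
face_mask [([349.2, 166.8], 0.72), ([303.2, 182.8], 0.69), ([273.4, 151.4], 0.65), ([250.9, 221.1], 0.33)]
suction_bulb [([372.2, 228.7], 0.66), ([287.6, 250.6], 0.48)]
rub_bottle [([360.7, 304.0], 0.77)]
```

View pics/top0.png

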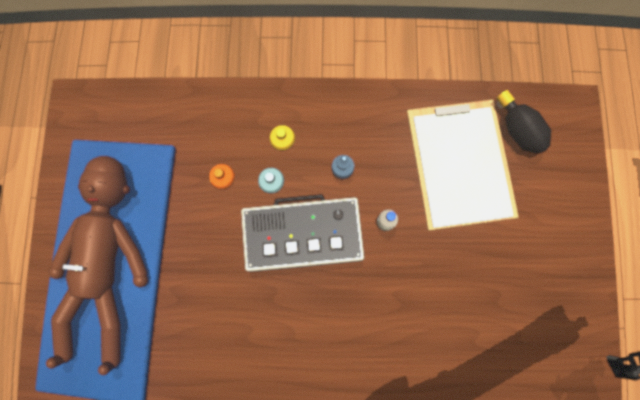

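View pics/side0.png

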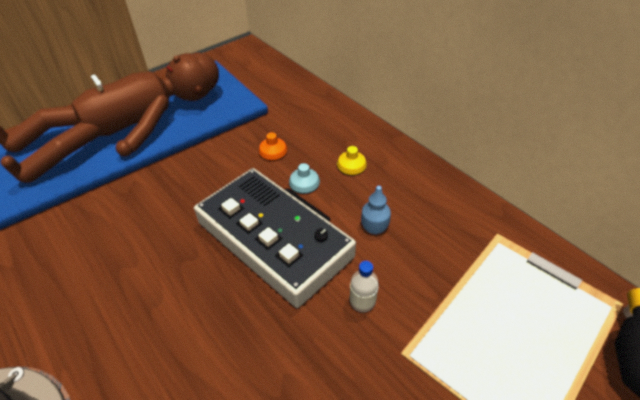

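The top view shows four ivory keys at about (269,249), (291,247), (314,245) and (336,243). The pale mask is at (271,180), the bulb at (343,166) and the bottle at (388,220). The orange mask at (221,176) and the yellow one at (282,137) are look-alikes. The side view shows the keys at (231,206), (249,222), (268,237) and (289,254). Next I fit the box pose from the key blobs.

```bash
cat > h.py <<'E'
import cv2,numpy as np
from scipy.spatial.transform import Rotation as R
from scipy.optimize import least_squares
def project(f,P):
    Rw=R.from_rotvec(f["attitude"]).as_matrix()
    p=(np.atleast_2d(P)-f["eye"])@Rw*[1,-1,-1]
    return cv2.projectPoints(p.reshape(-1,1,3),np.zeros(3),np.zeros(3),np.array(f["intrinsics"]),np.array(f["dist"]))[0][:,0]
KY=np.array([.078,.026,-.026,-.078])
def keys(p,z=.069):
    c,s=np.cos(p[2]),np.sin(p[2]);x=-.03
    return np.array([[p[0]+c*x-s*y,p[1]+s*x+c*y,z] for y in KY])
def corners(f,guess,h=11):
    "centroid of bright pixels near each guess, sub-pixel (the cap's lit top)"
    g=f["pixels"].min(2).astype(float);out=[]
    for u,v in guess:
        u0,v0=int(round(u)),int(round(v));w=g[v0-h:v0+h+1,u0-h:u0+h+1]
        m=np.clip(w-170,0,40);yy,xx=np.mgrid[-h:h+1,-h:h+1]
        out.append([u0+(m*xx).sum()/m.sum(),v0+(m*yy).sum()/m.sum()])
    return np.array(out)
E
python3 - <<'E'
from bench import r
from h import *
G={"top":[(269,249),(291,247),(314,245),(336,243)],"side":[(231,205),(249,221),(268,236),(289,253)]}
F={n:r.grab_frame(n) for n in G}
O={n:corners(F[n],G[n],9) for n in G}
for n in G: print(n,O[n].round(1).tolist())
def fit(ns):
    return least_squares(lambda p:np.concatenate([(project(F[n],keys(p))-O[n]).ravel() for n in ns]),[.45,0,0])
for ns in(["top"],["side"],["top","side"]):
    s=fit(ns);print(ns,s.x.round(4),s.fun.round(1).tolist())
print(keys(s.x).round(4).tolist())
big=[cv2.resize(F["side"]["pixels"][160:300,180:380],None,fx=4,fy=4,interpolation=cv2.INTER_CUBIC)]
cv2.imwrite("pics/c1.png",big[0][:,:,::-1])
E
```

```text
top [[268.7, 248.8], [291.1, 246.6], [313.6, 244.4], [335.8, 242.3]]
side [[229.7, 204.1], [248.3, 219.8], [267.5, 234.4], [288.3, 251.0]]
['top'] [0.5265 0.0407 0.1157] [0.1, -0.0, -0.0, 0.0, -0.1, 0.0, 0.0, -0.0]
['side'] [0.5268 0.038  0.1169] [-0.1, 0.2, -0.2, -0.8, 0.1, 0.3, 0.2, 0.3]
['top', 'side'] [0.5269 0.0393 0.1164] [0.7, -0.1, 0.6, -0.1, 0.5, -0.1, 0.7, -0.2, -0.4, -0.2, -0.6, -1.3, -0.3, -0.2, -0.3, -0.2]
[[0.488, 0.1133, 0.069], [0.494, 0.0616, 0.069], [0.5001, 0.01, 0.069], [0.5061, -0.0417, 0.069]]
```

View pics/c1.png

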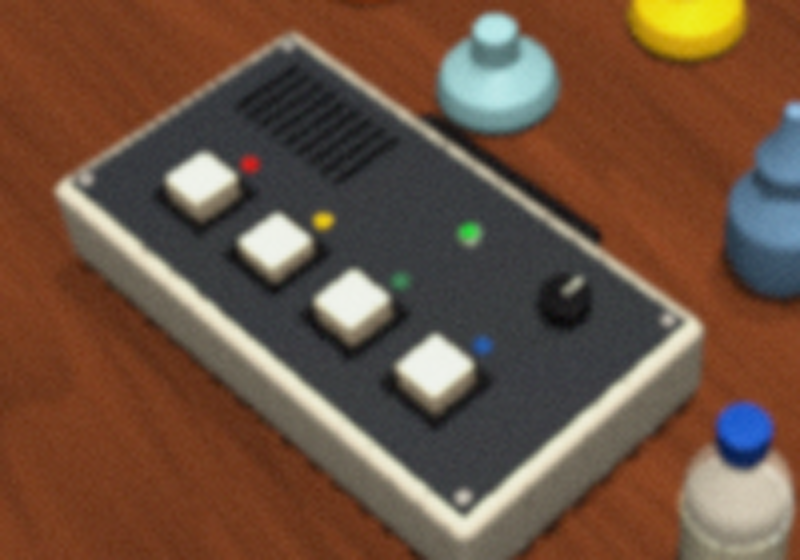

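Judging by its position and side face, the second key looks lower, but touch will confirm that. Now I work out the approach.

```bash
cat >> h.py <<'E'
P0=[.5267,.0393,.1164]
def go(o,target,yaw=P0[2]):
    "row (interface units) from the measured pose to target with tool x at yaw, tool down"
    Rt=R.from_rotvec(o["orientation"]);Rg=R.from_euler("zx",[yaw,np.pi])
    d=Rt.inv().apply(np.array(target)-o["tcp_pos"])/.25
    t=(Rt.inv()*Rg).as_rotvec()/(np.pi/2)
    return np.concatenate([d,t]).round(4).tolist()
E
python3 - <<'E'
from bench import r
from h import *
o=r.get_obs();T=keys(P0)[0];T[2]=.18
print(go(o,T))
E
```

```text
[1.9581, -2.2774, 0.2053, 0.0, -0.0, 0.3547]
```

```bash
sed -i 's/"zx"/"ZX"/' h.py
```

Call:
apply_moves([
  [0.13,-0.15,0,0,0,0.04],
  [0.26,-0.3,0,0,0,0.08],
  [0.39,-0.45,0,0,0,0.12],
  [0.52,-0.6,0,0,0,0.16],
  [0.65,-0.75,0,0,0,0.2],
], claw=0)

```text
clock: 1.42
tcp_pos: [0.3554, -0.3701, 0.2316]
orientation: [3.135, 0.196, 0.001]
contact_force: [1.3, 0.4, -0.8]
grip_width: -0.0004
gripper_force: 0.0
```

```bash
python3 - <<'E'
from bench import r
from h import *
o=r.get_obs();T=keys(P0)[0];T[2]=.18
print(go(o,T),o["grip_width"],o["joints"],o["tcp_pos"],o["clock"])
E
```

```text
[0.7658, -1.8527, 0.2057, 0.0003, -0.0003, 0.0052] -0.0004169834627928331 [ 0.69631212  0.21127364 -0.01420598  1.93750655  0.00351862  0.9920907
 -0.76568529] [ 0.35540598 -0.37006827  0.2315695 ] 1.425
```

Call:
apply_moves([
  [0.08,-0.19,0.02],
  [0.15,-0.37,0.04],
  [0.23,-0.56,0.06],
  [0.31,-0.74,0.08],
  [0.38,-0.93,0.1],
])

```text
$.rows[0]: bad value
```

Call:
apply_moves([
  [0.08,-0.19,0.02,0,0,0],
  [0.15,-0.37,0.04,0,0,0],
  [0.23,-0.56,0.06,0,0,0],
  [0.31,-0.74,0.08,0,0,0],
  [0.38,-0.93,0.1,0,0,0],
])

```text
clock: 2.05
tcp_pos: [0.4204, -0.1275, 0.2066]
orientation: [3.135, 0.198, 0.002]
contact_force: [1.0, 0.5, -0.0]
grip_width: -0.0002
gripper_force: 0.0
```

```bash
python3 - <<'E'
from bench import r
from h import *
o=r.get_obs();T=keys(P0)[0];T[2]=.1
print(go(o,T),o["tcp_pos"],o["clock"],o["contact_force"])
E
```

```text
[0.3883, -0.9218, 0.4263, 0.0003, -0.0008, 0.0063] [ 0.42044527 -0.12751497  0.20657267] 2.05 [ 1.03413951  0.53677722 -0.01294355]
```

Call:
apply_moves([
  [0.08,-0.18,0,0,0,0],
  [0.16,-0.37,0,0,0,0],
  [0.23,-0.55,0.07,0,0,0],
  [0.31,-0.74,0.15,0,0,0],
  [0.39,-0.92,0.22,0,0,0.005],
])

```text
clock: 2.68
tcp_pos: [0.488, 0.1131, 0.151]
orientation: [-3.136, -0.186, -0.001]
contact_force: [0.8, -0.7, -0.2]
grip_width: 0.0001
gripper_force: 0.0
```

```bash
python3 - <<'E'
from bench import r
from h import *
f=r.grab_frame("wrist");cv2.imwrite("pics/w1.png",f["pixels"][:,:,::-1])
print(project(f,keys(P0)).round(1).tolist(),project(f,r.get_obs()["tcp_pos"]))
o=r.get_obs();T=keys(P0)[0];T[2]=.08
print(go(o,T),o["tcp_pos"],o["clock"],o["contact_force"])
E
```

```text
[[316.7, 205.7], [379.4, 205.8], [441.2, 205.8], [501.2, 205.8]] [[304.28892107 250.07566343]]
[-0.0059, 0.0301, 0.2782, -0.0031, -0.0007, 0.0055] [0.48832929 0.12059959 0.1495941 ] 2.725 [ 1.91837001  5.96947944 -1.19076465]
```

View pics/w1.png

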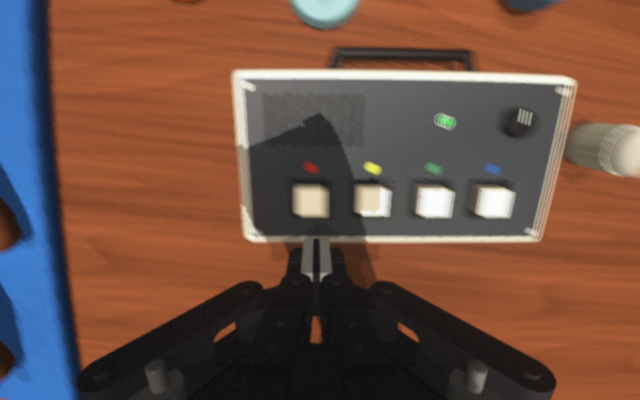

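The wrist view was taken while the arm was still swinging, so it is blurred. The keys are at about (311,200), (373,199), (435,201) and (494,202), roughly where predicted. I let the arm settle lower down and measure again.

Call:
apply_moves([
  [0,0,0.06,0,0,0],
  [0,0,0.12,0,0,0],
  [0,0,0.17,0,0,0],
  [0,0,0.19,0,0,0],
  [0,0,0.2,0,0,0],
])

```text
clock: 3.35
tcp_pos: [0.4876, 0.1111, 0.1011]
orientation: [3.136, 0.185, -0.0]
contact_force: [0.2, 0.2, 0.5]
grip_width: 0.0003
gripper_force: 0.0
```

```bash
python3 - <<'E'
from bench import r
from h import *
f=r.grab_frame("wrist");f2=r.grab_frame("wrist");o=r.get_obs()
p=project(f2,keys(P0));print(p.round(1).tolist())
print(corners(f2,p,14).round(1).tolist())
cv2.imwrite("pics/w2.png",f2["pixels"][:,:,::-1])
T=keys(P0)[0];T[2]=.069
print(go(o,T),o["tcp_pos"],o["clock"],o["contact_force"],o["qvel"].round(3))
E
```

```text
[[314.2, 229.1], [392.5, 229.1], [469.0, 228.8], [542.1, 228.4]]
[[312.3, 223.9], [392.8, 228.1], [468.7, 228.8], [541.5, 227.6]]
[0.0016, -0.0076, 0.1295, 0.0, -0.0001, 0.0013] [0.4876708  0.11135732 0.10136586] 3.45 [ 0.4589452   0.37721253 -0.53796915] [-0.001 -0.007 -0.003 -0.005 -0.002  0.006  0.   ]
```

View pics/w2.png

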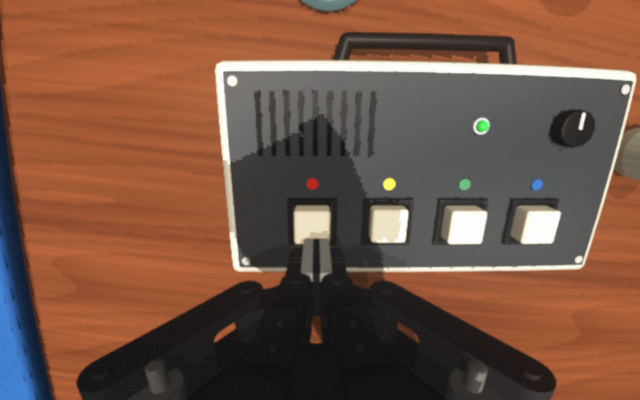

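The settled view shows the key caps at about (312,223), (389,224), (465,225) and (536,225), matching the prediction within about 2 mm. The fingers are right over key 1.

Call:
apply_moves([
  [0,-0.008,0.05,0,0,0],
  [0,-0.008,0.09,0,0,0],
  [0,-0.008,0.11,0,0,0],
  [0,-0.008,0.12,0,0,0],
  [0,-0.008,0.12,0,0,0],
])

```text
clock: 4.08
tcp_pos: [0.4873, 0.1135, 0.0712]
orientation: [3.136, 0.187, -0.0]
contact_force: [-0.2, 0.9, 0.4]
grip_width: 0.0001
gripper_force: 0.0
```

Call:
apply_moves([
  [0,0,0.004,0,0,0],
  [0,0,0.008,0,0,0],
  [0,0,0.008,0,0,0],
  [0,0,0.008,0,0,0],
])

```text
clock: 4.58
tcp_pos: [0.4873, 0.1135, 0.0694]
orientation: [-3.136, -0.187, -0.0]
contact_force: [0.4, 0.5, 0.1]
grip_width: 0.0
gripper_force: 0.0
```

Call:
apply_moves([
  [0,0,0.004,0,0,0],
  [0,0,0.006,0,0,0],
  [0,0,0.006,0,0,0],
  [0,0,0.006,0,0,0],
])

```text
clock: 5.08
tcp_pos: [0.4874, 0.1135, 0.0679]
orientation: [-3.136, -0.186, -0.0]
contact_force: [0.1, -1.2, 3.2]
grip_width: -0.0004
gripper_force: 1.5
```

Key 1 gives 3.2 N at 67.9 mm, so it is raised. Next is key 2.

Call:
apply_moves([
  [0,0,-0.02,0,0,0],
  [0,0,-0.044,0,0,0],
  [0,0.06,-0.044,0,0,0],
  [0,0.13,-0.044,0,0,0],
  [0,0.19,-0.044,0,0,0],
])

```text
clock: 5.7
tcp_pos: [0.4929, 0.0642, 0.0786]
orientation: [3.136, 0.184, -0.001]
contact_force: [-0.9, -0.6, -1.0]
grip_width: -0.0002
gripper_force: 0.0
```

Call:
apply_moves([
  [0,0.018,0,0,0,0],
  [0,0.018,0.02,0,0,0],
  [0,0.018,0.034,0,0,0],
  [0,0.018,0.038,0,0,0],
  [0,0.018,0.038,0,0,0],
])

```text
clock: 6.32
tcp_pos: [0.4934, 0.0623, 0.0692]
orientation: [-3.136, -0.188, 0.0]
contact_force: [-0.3, 0.8, 0.6]
grip_width: -0.0003
gripper_force: 0.0
```

```bash
python3 - <<'E'
from bench import r
from h import *
o=r.get_obs();T=keys(P0)[1]
print(go(o,T),o["tcp_pos"],o["clock"],o["contact_force"])
E
```

```text
[0.0018, 0.0029, 0.0006, -0.0001, 0.0002, 0.002] [0.49335506 0.06230616 0.06915943] 6.325 [-0.32933773  0.76604439  0.55580358]
```

Call:
apply_moves([
  [0,0,0.004,0,0,0],
  [0,0,0.006,0,0,0],
  [0,0,0.006,0,0,0],
  [0,0,0.006,0,0,0],
])

```text
clock: 6.82
tcp_pos: [0.4935, 0.0619, 0.0678]
orientation: [3.136, 0.186, 0.0]
contact_force: [0.1, 0.2, 0.3]
grip_width: 0.0002
gripper_force: 0.0
```

There is no contact at 67.8 mm, so this key stands lower. I go on gently.

Call:
apply_moves([
  [0,0,0.003,0,0,0],
  [0,0,0.006,0,0,0],
  [0,0,0.006,0,0,0],
  [0,0,0.006,0,0,0],
])

```text
clock: 7.32
tcp_pos: [0.4934, 0.0619, 0.0663]
orientation: [3.136, 0.186, -0.0]
contact_force: [0.6, -0.5, 0.6]
grip_width: -0.0004
gripper_force: 0.0
```

Call:
apply_moves([
  [0,0,0.002,0,0,0],
  [0,0,0.002,0,0,0],
  [0,0,0.002,0,0,0],
])

```text
clock: 7.7
tcp_pos: [0.4935, 0.0619, 0.066]
orientation: [3.136, 0.187, 0.0]
contact_force: [-1.1, 0.1, 4.3]
grip_width: -0.0002
gripper_force: 2.3
```

Key 2 is firm at 66.0 mm with 4.3 N, so it is the latched one. Next is key 3.

Call:
apply_moves([
  [0,0,-0.02,0,0,0],
  [0,0,-0.052,0,0,0],
  [0,0.06,-0.052,0,0,0],
  [0,0.13,-0.052,0,0,0],
  [0,0.19,-0.052,0,0,0],
])

```text
clock: 8.32
tcp_pos: [0.499, 0.0125, 0.0786]
orientation: [3.136, 0.184, -0.001]
contact_force: [0.1, -0.2, 0.6]
grip_width: 0.0001
gripper_force: 0.0
```

Call:
apply_moves([
  [0,0.018,0,0,0,0],
  [0,0.018,0.02,0,0,0],
  [0,0.018,0.034,0,0,0],
  [0,0.018,0.038,0,0,0],
  [0,0.018,0.038,0,0,0],
])

```text
clock: 8.95
tcp_pos: [0.4994, 0.0108, 0.0692]
orientation: [-3.136, -0.188, 0.001]
contact_force: [0.5, 0.3, -0.2]
grip_width: 0.0002
gripper_force: 0.0
```

Call:
apply_moves([
  [0,0,0.004,0,0,0],
  [0,0,0.006,0,0,0],
  [0,0,0.006,0,0,0],
  [0,0,0.006,0,0,0],
])

```text
clock: 9.45
tcp_pos: [0.4997, 0.0105, 0.0679]
orientation: [-3.136, -0.187, -0.0]
contact_force: [-1.5, 2.6, 3.1]
grip_width: -0.0001
gripper_force: 1.5
```

Key 3 is raised (3.1 N at 67.9 mm). Next is key 4.

Call:
apply_moves([
  [0,0,-0.02,0,0,0],
  [0,0,-0.044,0,0,0],
  [0,0.06,-0.044,0,0,0],
  [0,0.13,-0.044,0,0,0],
  [0,0.19,-0.044,0,0,0],
])

```text
clock: 10.07
tcp_pos: [0.5052, -0.0391, 0.0786]
orientation: [3.136, 0.184, -0.001]
contact_force: [-0.5, -0.2, 0.3]
grip_width: -0.0002
gripper_force: 0.0
```

Call:
apply_moves([
  [0,0.018,0,0,0,0],
  [0,0.018,0.02,0,0,0],
  [0,0.018,0.034,0,0,0],
  [0,0.018,0.038,0,0,0],
  [0,0.018,0.038,0,0,0],
])

```text
clock: 10.7
tcp_pos: [0.5056, -0.0408, 0.0692]
orientation: [-3.136, -0.188, 0.001]
contact_force: [-0.5, -0.0, 0.9]
grip_width: -0.0
gripper_force: 0.0
```

Call:
apply_moves([
  [0,0,0.004,0,0,0],
  [0,0,0.006,0,0,0],
  [0,0,0.006,0,0,0],
  [0,0,0.006,0,0,0],
])

```text
clock: 11.2
tcp_pos: [0.5059, -0.0411, 0.0679]
orientation: [-3.136, -0.187, -0.001]
contact_force: [-1.5, 2.7, 2.3]
grip_width: 0.0001
gripper_force: 1.4
```

Key 4 is raised, so all four taps are done and key 2 is the latched one. I go back to it, well clear of key 3.

Call:
apply_moves([
  [0,0,-0.03,0,0,0],
  [0,-0.03,-0.06,0,0,0],
  [0,-0.17,-0.06,0,0,0],
  [0,-0.3,-0.06,0,0,0],
  [0,-0.38,-0.06,0,0,0],
])

```text
clock: 11.82
tcp_pos: [0.4945, 0.0551, 0.0835]
orientation: [-3.135, -0.189, -0.002]
contact_force: [0.0, -1.3, 0.4]
grip_width: -0.0001
gripper_force: 0.0
```

Call:
apply_moves([
  [0,-0.036,0,0,0,0],
  [0,-0.036,0,0,0,0],
  [0,-0.036,0.03,0,0,0],
  [0,-0.036,0.055,0,0,0],
  [0,-0.036,0.062,0,0,0],
])

```text
clock: 12.45
tcp_pos: [0.493, 0.0612, 0.0665]
orientation: [3.136, 0.185, -0.002]
contact_force: [-0.1, 0.6, -0.7]
grip_width: 0.0001
gripper_force: 0.0
```

```bash
python3 - <<'E'
from bench import r
from h import *
o=r.get_obs();T=keys(P0)[1];T[2]=.0635
print(go(o,T),o["tcp_pos"],o["clock"],o["contact_force"])
E
```

```text
[0.0037, -0.0014, 0.012, 0.0001, 0.0009, 0.0009] [0.49300769 0.06118877 0.06649444] 12.45 [-0.14164801  0.58875992 -0.66374338]
```

Call:
apply_moves([
  [0,0,0.004,0,0,0],
  [0,0,0.008,0,0,0],
  [0,0,0.012,0,0,0],
  [0,0,0.012,0,0,0],
])

```text
clock: 12.95
tcp_pos: [0.4933, 0.0615, 0.0646]
orientation: [3.135, 0.186, -0.001]
contact_force: [-1.7, -1.9, 5.8]
grip_width: -0.0001
gripper_force: 3.0
```

Call:
apply_moves([
  [0,0,0.003,0,0,0],
  [0,0,0.006,0,0,0],
  [0,0,0.006,0,0,0],
  [0,0,0.006,0,0,0],
])

```text
clock: 13.45
tcp_pos: [0.4934, 0.0615, 0.0636]
orientation: [3.135, 0.186, -0.0]
contact_force: [-4.4, -2.3, 11.8]
grip_width: -0.0001
gripper_force: 5.6
```

The key is at its end stop (63.6 mm, 11.8 N). I release it straight up.

Call:
apply_moves([
  [0,0,-0.03,0,0,0],
  [0,0,-0.09,0,0,0],
  [0,0,-0.17,0,0,0],
  [0,0,-0.2,0,0,0],
  [0,0,-0.2,0,0,0],
])

```text
clock: 14.08
tcp_pos: [0.4939, 0.0619, 0.1135]
orientation: [-3.136, -0.186, -0.002]
contact_force: [0.5, -0.5, 0.1]
grip_width: 0.0001
gripper_force: 0.0
```

Call:
apply_moves([
  [-0.1,0,-0.1,0,0,0],
  [-0.2,0,-0.15,0,0,0],
  [-0.25,0,-0.2,0,0,0],
  [-0.25,0,-0.2,0,0,0],
])

```text
clock: 14.58
tcp_pos: [0.4311, 0.0543, 0.1629]
orientation: [3.136, 0.186, 0.001]
contact_force: [0.6, -0.5, 0.2]
grip_width: 0.0002
gripper_force: 0.0
```

```bash
python3 - <<'E'
from bench import r
from h import *
f=r.grab_frame("side");w=r.grab_frame("wrist");w=r.grab_frame("wrist");o=r.get_obs()
a=cv2.resize(f["pixels"][160:300,180:380],None,fx=3,fy=3,interpolation=cv2.INTER_CUBIC)
p=project(w,keys(P0)[:4]).round(1);print(p.tolist(),o["tcp_pos"],o["clock"])
b=cv2.resize(w["pixels"],(600,375));a=a[:,:600];cv2.imwrite("pics/end.png",cv2.resize(np.hstack([a,np.vstack([b,np.zeros((45,600,3),np.uint8)])]),(800,280))[:,:,::-1])
print(corners(f,[(231,205),(249,221),(268,236),(289,253)],9).round(1).tolist())
E
```

```text
[[252.5, 127.0], [317.2, 127.0], [381.9, 127.3], [445.5, 127.9]] [0.43170329 0.05450662 0.16221003] 14.725
[[229.8, 204.1], [249.8, 216.0], [267.5, 234.4], [288.3, 251.0]]
```

View pics/end.png

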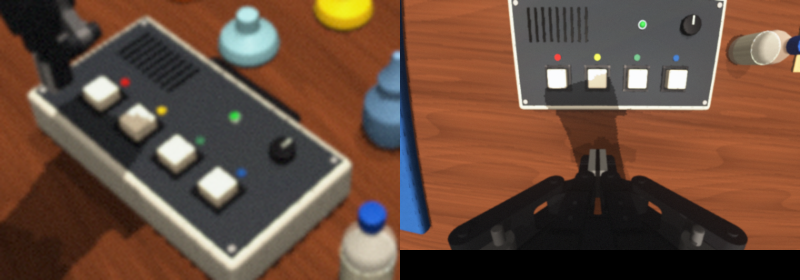

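Shadow falls on key 2, so I move the arm aside and compare the key 2 centroid with the start.

Call:
apply_moves([
  [0,0.2,-0.1,0,0,0],
  [0,0.4,-0.2,0,0,0],
  [0,0.6,-0.2,0,0,0],
  [0,0.8,-0.2,0,0,0],
  [0,1,-0.2,0,0,0],
])

```text
clock: 15.35
tcp_pos: [0.4614, -0.1955, 0.2121]
orientation: [-3.136, -0.187, 0.001]
contact_force: [-0.0, 0.1, 0.3]
grip_width: -0.0002
gripper_force: 0.0
```

```bash
python3 - <<'E'
from bench import r
from h import *
f=r.grab_frame("side");f=r.grab_frame("side")
c=corners(f,[(231,205),(249,221),(268,236),(289,253)],9)
print(c.round(1).tolist(),(project(f,keys(P0))-c).round(1).tolist())
a=cv2.resize(f["pixels"][160:300,180:380],None,fx=4,fy=4,interpolation=cv2.INTER_CUBIC);cv2.imwrite("pics/e2.png",a[:,:,::-1])
E
```

```text
[[229.7, 204.1], [248.0, 218.7], [267.5, 234.4], [288.3, 251.0]] [[-0.5, -0.2], [-0.4, -0.1], [-0.4, -0.1], [-0.4, -0.1]]
```

View pics/e2.png

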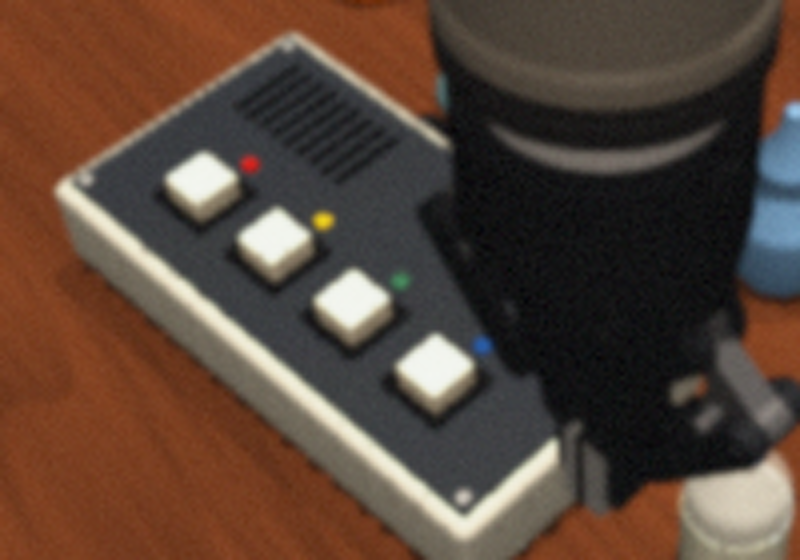

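Key 2 at (248.0, 218.7) now fits the raised level like the other three, with equal residuals. The gripper is clear above everything at z = 0.21, so I hand in.

```bash
python3 -c "
from bench import r
print(r.get_obs()['qvel'].round(3));print(r.hand_in())"
```

```text
[-0.046 -0.023 -0.08   0.044 -0.033  0.008 -0.064]
the job is handed in; nothing more can be done
None
```

I tapped the four keys from left to right, found the second from the left latched, and pressed it through its catch; the last side picture shows all four keys raised, and the job is handed in (no verdict was returned).

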